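# Aim the UV lamp at the amber and arm it under its guard

## Robot

A 6-joint arm with a two-finger parallel gripper is mounted at the origin on the work surface. World frame = base frame: x ahead of the robot, y to its left, z up, the work surface at z = 0. Lengths are in m, angles in rad, forces in N, time in s.
With the tool pointing down it reaches from about 0.3 to 0.775 m from the base axis. Payload 14.6 kg.
Tool frame: the origin (TCP) lies at the very end of the fingers, on their centre line; the grasp point (between the pads) lies 19 mm behind it (ctrl.hold_point_z is the distance from the TCP to the grasp point, in m); x points along the fingers, y is the direction in which the jaws open and shut, and the axes are right-handed (so a half turn about x gives the same grasp; the last joint's range is limited). The gripper opens to 94 mm and grips with 3 to 60 N. Pads are 16 mm wide; open, the fingers measure 119 mm over their backs; the gripper's body (75 mm by 177 mm) begins 78 mm behind the grasp point.
Start: joints at [1.082, 0.3, 1.521, -0, 1.321, -0.067], TCP at [0.225, 0.502, 0.205] pointing down, gripper open.
Joint ranges: [-3.03, 3.03], [-0.79, 2.21], [0.23, 2.52], [-1.04, 4.18], [0, 3.07], [-2.55, 2.55]. Speed limits (rad/s): [2.22, 2.22, 2.57, 3.14, 3.14, 3.14].

## Interface

Orientations are given as [roll, pitch, yaw] about the fixed x, y, z axes, in that order (R = Rz(yaw) Ry(pitch) Rx(roll)).
In Python, from station import get_obs, camera, ticket, ctrl gives the robot as it stands.
- The arm moves only by the tool step_arm, never from a script. Its argument "motion" is a list that holds one entry, the list of rows, each a list of 6 numbers: the shift along the tool's x, y, z in m, then the turn, a rotation vector about the tool's x, y, z in degrees. A call has 1 to 12 rows; each row shifts and turns the commanded pose from where the row before left it, along the tool's axes as they then stand; what a row does not reach is not made up. A row lasts 1/8 s, in which the tool goes at most 62.5 mm and 10.7 degrees, less where a joint would pass 70% of its speed; a pose out of reach is approached as far as the arm can. A call is refused whole if a number of a shift passes 0.0625 or a number of a turn 10.7, either way. A call with a gripper value outside its range is refused whole. "fingers" is the finger opening in m, from 0 to 0.094, set as the call begins (left out, the last holds). The fingers move at their own pace and stop on an object; "squeeze" is the grip in N (left out, the last holds). Time passes only in rows, so rows that do not move let the fingers close. It gives the time, the measured TCP pose, the force and the opening at its end, in the units of the state.
- get_obs(): the state, without advancing time (a new reading comes with each control period).
- camera(name): name is "side" or "top" or "wrist"; returns a dict with "pixels" (480x640x3 uint8, red, green, blue), "fx", "fy", "cx", "cy" (pixels), "extrinsics" (4x4, takes a point from world to camera coordinates); the wrist camera has in their place "T_tool_cam" (4x4, takes a point from camera to tool coordinates, whose origin is the TCP and whose axes are the tool frame's). Camera axes: x right, y up, looking along -z (the intrinsics and any distortion apply to the point x, -y, -z); pixel columns grow to the right and rows downward; lengths in m; the calibration is good to about 2 mm. A picture is of the moment at which its call begins: read the wrist's pose just before it. There is no depth.
- ticket.hand_in(): hands the job in, once; it reports no verdict.
The state is a dict: "time_s": time; "qpos": joint angles; "joint_vel": joint speeds; "tau": joint torques, N m; "ee_pos": TCP position; "eef_rot": TCP orientation; "force": force on the tool from outside, world axes, zero at the start; "moment": the same for the moment, N m; "grip_width": finger opening in m.
Only numpy, scipy, OpenCV 4.12 (cv2) and the standard library are available. Lean on these libraries where they do the work, as an engineer would, in place of code of your own. Each camera call takes 0.05 s, during which the arm holds its last target.

## Task

Aim the ultraviolet lamp at the piece of amber and then arm it: first screw the lamp head round clockwise on its post until its window faces the amber squarely, the beam centred on the stone. Then raise the black hinged guard on the sloping control box all the way until it stays up by itself, push the toggle under it from off (leaning down the slope, towards you) over to on (leaning up the slope), and shut the guard fully over it again. Leave the lamp aimed, let go of everything, and do not shift the amber, nor the jar and the pocket tool that stand beside the box.

Things in the scene. Friction and masses are not known exactly. Their poses are not given: they have to be found in the camera images.
- console: Control box fixed on the bench: white, aluminium panel; 230 wide (y), 220 deep (x). Origin: centre of underside; x level, front to back; z up. The panel rises at 30 deg from its front edge (x -105, z 40) to (x 65, z 138); flat top behind. Guard and toggle are on its centre line (y 0); 35 mm either side of the guard are clear (a 13 mm high dial lies further right).
- guard (a joint): Opening of the black hood-shaped guard, rad: 0 shut, 1.65 fully open (stop). Hinged at its upper, far end along the console's y: its near end swings up and away from the robot. An over-centre spring (middle 0.825) drives it to the nearer end; about 2.5 N at the near end starts it. Open, it leans 25 deg towards the robot and overhangs the toggle. 90 g.
- guard_hinge (a point): Point on the guard's hinge axis, mid width, 10 mm above the panel, 155 mm up the slope (console frame x 24, y 0, z 126 mm). The frame turns with the guard: y along the axis, x from front wall to hinge (up the slope when shut), z out through the roof. With the guard open, the toggle is reached with the tool leaning back to the robot, about square to the panel.
- guard_grip (a point): Point inside the guard to pinch it across its width: 90 mm before the hinge axis (own x -90), z +30; axes as guard_hinge. The guard is 50 wide with flat parallel sides, 112 from hinge to front wall, walls 3; roof 28 mm beyond this point (68 above the panel when shut) and runs 14 mm past the front wall as a lip. It turns in a pinch, but stiffly.
- toggle (a joint): Angle of the steel toggle lever under the guard, rad: 0 = off, leaning 17 deg down the slope (to the robot); 0.6 = on, leaning 17 deg up the slope (to the hinge). Pivots about the console's y axis 100 mm up the slope from the panel's front edge, 6 mm above the panel. An over-centre spring (middle 0.3) holds it at either end: about 5 N at its tip push it over.
- toggle_tip (a point): Centre of the 17 mm ball end of the toggle lever, 42.5 mm from the pivot; shank 11 mm thick. It stands 47 mm above the panel and moves 25 mm along the slope from off to on.
- lamp_head (a joint): Angle of the lamp head on its threaded post, rad, growing anticlockwise from above; 0 = window along the stand's x. It starts unscrewed by 0.6 to 1.3 and is screwed on clockwise (angle falling) until it faces the stone; no stop there, the thread turns on. Fine thread: the height does not noticeably change. Friction (0.12 N m) holds it where it is left.
- lamp_grip (a point): Point on the lamp head's upright turning axis, 168 mm above the bench, inside its round finned aluminium top, the place to grip: 49 mm across, from 142 to 188 mm above the bench. Below it is the white housing, 62 mm across. The lamp has a fixed heavy round foot 104 mm across.
- lamp_window (a point): Centre of the lamp's round dark window, at the end of a white snout with a black rim 52 mm across, 59 mm out from the turning axis, about 100 mm above the bench; the snout points 19 deg down. The frame turns with the head: x is the level direction in which the window faces, z up.
- stone: Lump of amber about 40 mm long on a turned steel holder (foot 68 mm across, 67 mm high in all), standing loose before the lamp, 150 to 205 mm from the lamp's axis. Origin: centre of the holder's underside, straight below the amber; z up.
- jar: Bystander, to be left where it is: glass jar with a white lid, 48 mm across, 60 mm high, beside the console.
- multitool: Bystander, to be left where it is: folded pocket tool, 100 x 34 x 22 mm, lying beside the console.
There are look-alikes about, which are no part of the job. Leave any purple look-alike of the part that bears lamp_head alone. Leave any yellow look-alike of the stone alone.

How it is judged:
By the outcome, as a careful person would: the job done as asked, in the order asked, and still so for the second after the job is handed in, with the robot touching nothing.
It also fails if it takes over 54 s, if anything falls off the work surface, if the arm or the gripper's body presses on something with over 40 N, if the wrist force passes 120 N, or if a joint passes its speed limit or range.

## Working session

There is one attempt and no reset: what is moved stays moved. The work goes in short steps, Python scripts to look and compute and a tool call to move; the robot and the scene stay as the last step left them, time stands still between calls to the robot, and variables do not carry over. Pictures are saved under pics/ and viewed, and the job is handed in when it is done.

Besides the shell and the picture viewer there is one more tool, called after "Request:" as name([rows], argument=value, ...), one row to a line, values as JSON. step_arm: Moves the arm, as the interface text tells. Its arguments: {"type":"object","properties":{"motion":{"type":"array","items":{"type":"array","items":{"type":"array","items":{"type":"number"}}}},"fingers":{"type":"number"},"squeeze":{"type":"number"}},"required":["motion"]}

```bash
mkdir -p pics; ls; python3 - <<'E'
from station import get_obs, camera, ticket, ctrl
import cv2,numpy as np
o=get_obs();print(o['time_s'],o['ee_pos'],o['eef_rot'],ctrl.hold_point_z)
for n in ['side','top','wrist']:
    c=camera(n);cv2.imwrite(f'pics/{n}0.png',c['pixels'][:,:,::-1]);print(n,[c[k] for k in('fx','fy','cx','cy')],c.keys())
    print(np.round(c.get('extrinsics',c.get('T_tool_cam')),3))
E
```

```text
pics
0.0 [0.22504796 0.50156584 0.20490648] [-1.63538383  1.56967498 -2.05719205] 0.0188
side [507.28884193772234, 507.28884193772234, 316.8458051018698, 243.25014685091776] dict_keys(['pixels', 'fx', 'fy', 'cx', 'cy', 'extrinsics'])
[[ 0.713 -0.701  0.003 -0.258]
 [ 0.497  0.509  0.702 -0.351]
 [-0.494 -0.499  0.712 -0.951]
 [ 0.     0.     0.     1.   ]]
top [618.0637958730539, 618.0637958730539, 326.98059530565587, 239.6149237067663] dict_keys(['pixels', 'fx', 'fy', 'cx', 'cy', 'extrinsics'])
[[ 0.005 -1.    -0.009  0.12 ]
 [ 0.989  0.003  0.15  -0.436]
 [-0.15  -0.009  0.989 -1.534]
 [ 0.     0.     0.     1.   ]]
wrist [348.32641033628613, 348.32641033628613, 319.347157820236, 238.4505724916338] dict_keys(['pixels', 'fx', 'fy', 'cx', 'cy', 'T_tool_cam'])
[[-0.001  0.272 -0.962 -0.178]
 [ 1.     0.001 -0.001  0.   ]
 [ 0.001 -0.962 -0.272 -0.079]
 [ 0.     0.     0.     1.   ]]
```

View pics/side0.png

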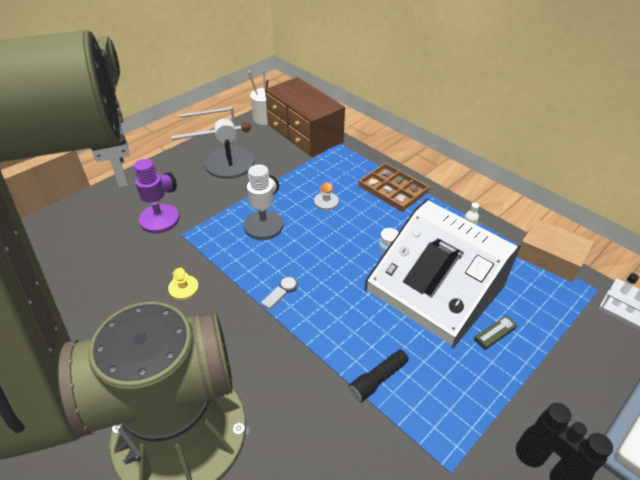

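View pics/top0.png

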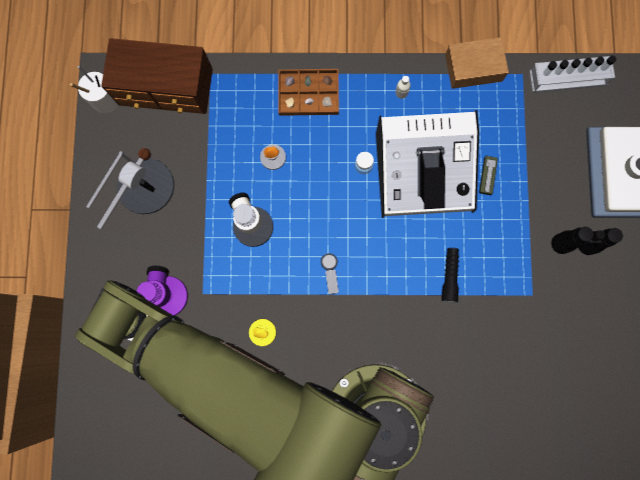

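View pics/wrist0.png

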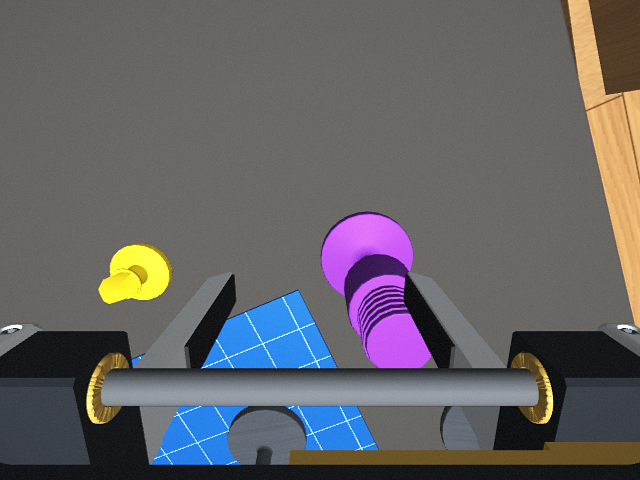

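The real lamp is the white and aluminium one at top px (246,217). Its purple look-alike is at (160,290). The stone is the amber on the grey holder at (272,155), and its yellow look-alike is at (262,332). Next I'll check these in close crops.

```bash
python3 - <<'E'
import cv2
t=cv2.imread('pics/top0.png');s=cv2.imread('pics/side0.png')
cv2.imwrite('pics/tl.png',cv2.resize(t[135:255,215:300],None,fx=5,fy=5,interpolation=cv2.INTER_CUBIC)[:600,:])
cv2.imwrite('pics/tc.png',cv2.resize(t[100:225,345:505],None,fx=4.8,fy=4.8,interpolation=cv2.INTER_CUBIC))
cv2.imwrite('pics/sl.png',cv2.resize(s[155:245,230:350],None,fx=6,fy=6,interpolation=cv2.INTER_CUBIC))
cv2.imwrite('pics/sc.png',cv2.resize(s[195:350,355:535],None,fx=3.8,fy=3.8,interpolation=cv2.INTER_CUBIC))
E
```

```text
(no output)
```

View pics/tl.png

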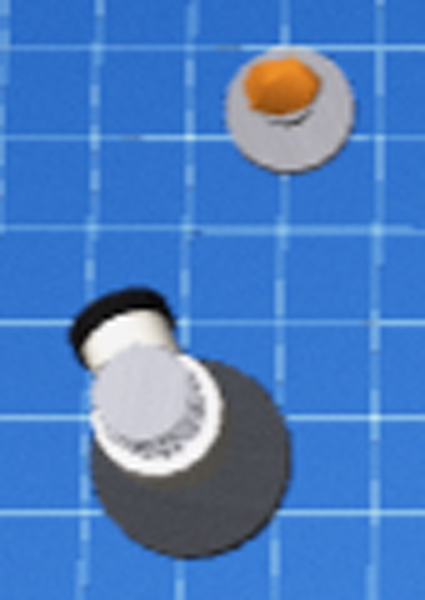

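View pics/tc.png

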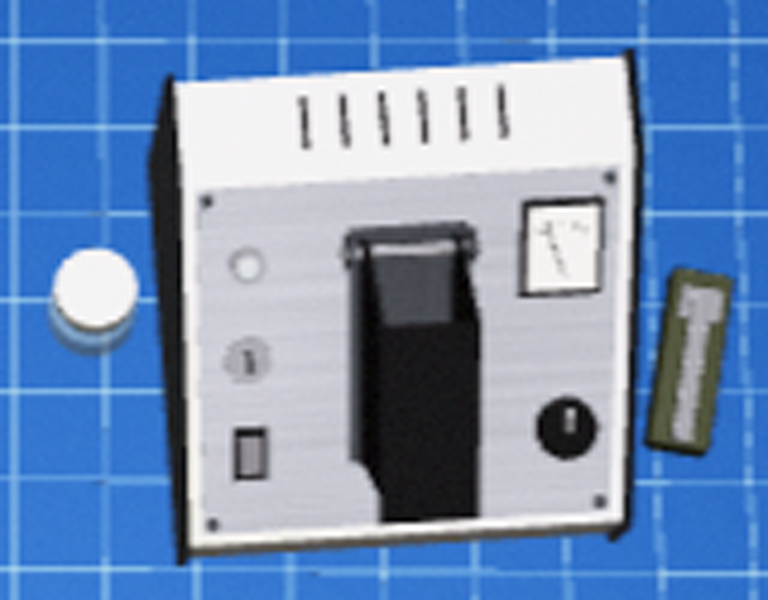

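View pics/sl.png

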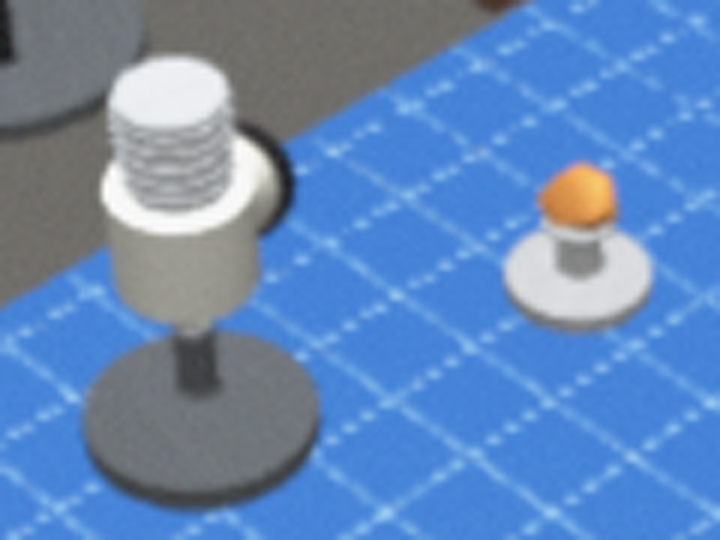

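View pics/sc.png

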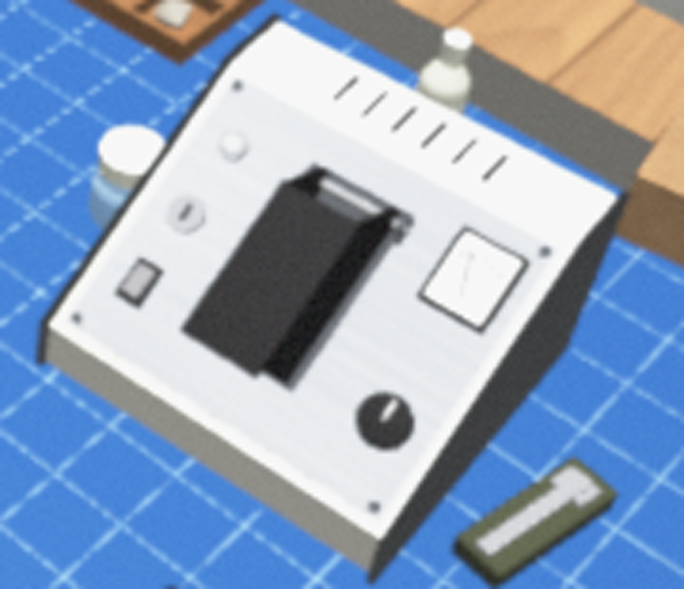

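```bash
cat > h.py <<'E'
import numpy as np,cv2
from scipy.optimize import least_squares
from scipy.spatial.transform import Rotation as R
from station import get_obs, camera, ctrl
def cam(n):
    c=camera(n)
    return c
def proj(c,P,E=None):
    E=c['extrinsics'] if E is None else E
    P=np.atleast_2d(P);q=P@E[:3,:3].T+E[:3,3]
    return np.c_[c['cx']+c['fx']*q[:,0]/-q[:,2], c['cy']-c['fy']*q[:,1]/-q[:,2]]
def ray(c,uv,E=None):
    E=c['extrinsics'] if E is None else E
    d=np.array([(uv[0]-c['cx'])/c['fx'],-(uv[1]-c['cy'])/c['fy'],-1.])
    Rm=E[:3,:3];return -Rm.T@E[:3,3],Rm.T@d
def onz(c,uv,z,E=None):
    o,d=ray(c,uv,E);return o+d*(z-o[2])/d[2]
def tri(l):
    A=0;b=0
    for c,uv in l:
        o,d=ray(c,uv);d=d/np.linalg.norm(d);M=np.eye(3)-np.outer(d,d);A=A+M;b=b+M@o
    return np.linalg.solve(A,b)
def wristE(c,o):
    T=np.eye(4);T[:3,:3]=R.from_euler('xyz',o['eef_rot']).as_matrix();T[:3,3]=o['ee_pos']
    return np.linalg.inv(T@c['T_tool_cam'])
E
python3 - <<'E'
from h import *
t=cam('top');s=cam('side')
T=lambda x,y:(215+x/5,135+y/5)
S=lambda x,y:(230+x/6,155+y/6)
print('lamp top z188',onz(t,T(145,392),.188),onz(s,S(172,93),.188),tri([(t,T(145,392)),(s,S(172,93))]))
print('lamp foot',onz(t,T(190,455),.015),onz(s,S(202,412),.015))
print('stone foot',onz(t,T(290,109),.006),onz(s,S(578,273),.006))
print('amber',tri([(t,T(283,85)),(s,S(580,195))]))
tc=lambda x,y:(345+x/4.8,100+y/4.8); sc=lambda x,y:(355+x/3.8,195+y/3.8)
pt=np.array([tc(213,525),tc(600,502),tc(207,202),tc(610,178)])
ps=np.array([sc(76,318),sc(374,507),sc(237,87),sc(545,252)])
def pts(p):
    x,y,a,sp,u1,u2=p
    L=np.array([[-.105+u*np.cos(np.pi/6),yy,.04+u*.5] for u in(u1,u2) for yy in(sp,-sp)])
    return L@R.from_euler('z',a).as_matrix().T+[x,y,0]
f=lambda p:np.r_[(proj(t,pts(p))-pt).ravel(),(proj(s,pts(p))-ps).ravel()]
r=least_squares(f,[.62,-.07,0,.1,.02,.18]);print('console',r.x,np.degrees(r.x[2]));print(np.round(r.fun,1))
E
```

```text
lamp top z188 [0.47285472 0.31159479 0.188     ] [0.47096202 0.30904468 0.188     ] [0.47332893 0.31206974 0.18512337]
lamp foot [0.47362497 0.31286747 0.015     ] [0.47063872 0.30944805 0.015     ]
stone foot [0.66048704 0.26547808 0.006     ] [0.66157764 0.26758243 0.006     ]
amber [0.65854536 0.2643425  0.05583078]
console [ 0.60777799 -0.13180176  0.0643219   0.10206997  0.01752136  0.18955411] 3.685373525152175
[ 0.  -0.   0.  -0.1 -0.1  0.1 -0.   0.   0.1 -0.  -0.   0.1  0.1 -0.2
 -0.1  0.1]
```

```bash
cat >> h.py <<'E'
def rimpts(ax,a,n=72,out=.059,r=.026,z=.1):
    f=np.array([np.cos(a),np.sin(a),0]);l=np.array([-f[1],f[0],0]);p=np.radians(19)
    nn=f*np.cos(p)-np.array([0,0,np.sin(p)]);up=np.cross(nn,l)
    c=np.array([ax[0],ax[1],z])+f*out
    t=np.linspace(0,2*np.pi,n)
    return c+r*(np.outer(np.cos(t),l)+np.outer(np.sin(t),up))
def overlay(c,img,x0,y0,w,h,k,sets):
    im=cv2.resize(img[y0:y0+h,x0:x0+w],None,fx=k,fy=k,interpolation=cv2.INTER_CUBIC)
    for P,col in sets:
        q=((proj(c,P)-[x0,y0]+.5)*k).astype(int)
        cv2.polylines(im,[q],False,col,1)
    return im
E
python3 - <<'E'
from h import *
t=cam('top');s=cam('side')
ax=(.4722,.3108);d=np.radians
cols=[(0,0,255),(0,255,0),(255,255,0)]
sets=[(rimpts(ax,d(a)),c) for a,c in zip((20,30,40),cols)]
a=overlay(t,cv2.imread('pics/top0.png'),205,175,75,70,7,sets);b=overlay(s,cv2.imread('pics/side0.png'),240,160,60,55,8,sets)
h=max(a.shape[0],b.shape[0]);cv2.imwrite('pics/ov.png',cv2.resize(np.hstack([np.pad(x,((0,h-x.shape[0]),(0,0),(0,0))) for x in(a,b)]),None,fx=.78,fy=.78))
o=get_obs();M=R.from_euler('xyz',o['eef_rot']).as_matrix();print(M.round(3))
E
```

```text
[[-0.     0.409  0.912]
 [-0.     0.912 -0.409]
 [-1.    -0.     0.   ]]
```

View pics/ov.png

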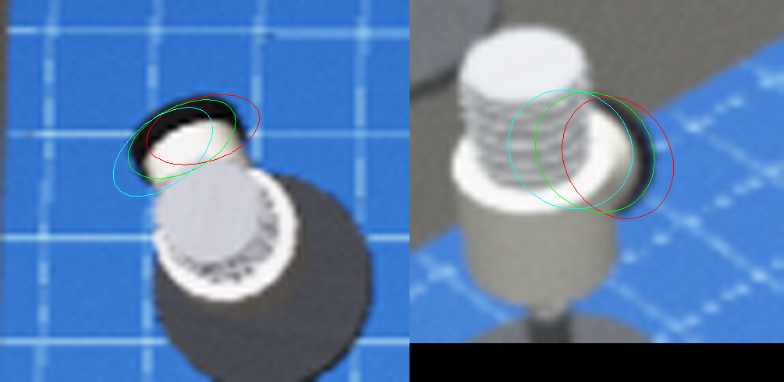

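The overlay puts the window at about +29° (top and side agree), and the stone bears about -13°. So the lamp needs about 42° clockwise. I'll go above the lamp now.

```bash
cat >> h.py <<'E'
def Rt(zyaw,tilt=0):
    """tool x down (tilted so it points 'tilt' deg forward along tool-z heading), y jaw, z heading zyaw deg"""
    a=np.radians(zyaw);t=np.radians(tilt);f=np.array([np.cos(a),np.sin(a),0]);u=np.array([0,0,1.])
    x=-u*np.cos(t)+f*np.sin(t);z=f*np.cos(t)+u*np.sin(t);y=np.cross(z,x)
    return np.c_[x,y,z]
def rows(P1,R1,n,P0=None,R0=None):
    o=get_obs()
    P0=o['ee_pos'] if P0 is None else P0
    R0=R.from_euler('xyz',o['eef_rot']).as_matrix() if R0 is None else R0
    rv=R.from_matrix(R0.T@R1).as_rotvec();Ri=R.from_rotvec(rv/n)
    out=[];Rc=R.from_matrix(R0);p=np.array(P0,float)
    for i in range(n):
        tgt=np.array(P0)+(np.array(P1)-P0)*(i+1)/n
        dl=Rc.inv().apply(tgt-p);row=np.r_[np.round(dl,4),np.round(np.degrees(Ri.as_rotvec()),2)]
        out.append((row+0.).tolist());p=p+Rc.apply(row[:3]);Rc=Rc*R.from_rotvec(np.radians(row[3:]))
    print('rows',out);return out
E
python3 - <<'E'
from h import *
rows([.4722,.3108,.26],Rt(-24.1),8)
E
```

```text
rows [[-0.0068, -0.0091, 0.0379, -0.01, 0.0, 0.0], [-0.0069, -0.0092, 0.038, -0.01, 0.0, 0.0], [-0.0068, -0.0091, 0.0379, -0.01, 0.0, 0.0], [-0.0068, -0.0092, 0.038, -0.01, 0.0, 0.0], [-0.0069, -0.0091, 0.0379, -0.01, 0.0, 0.0], [-0.0068, -0.0092, 0.0379, -0.01, 0.0, 0.0], [-0.0068, -0.0092, 0.038, -0.01, 0.0, 0.0], [-0.0069, -0.0092, 0.0379, -0.01, 0.0, 0.0]]
```

Request:
step_arm([
  [[-0.04,0,0,0,0,0],[-0.015,-0.0105,0.043,0,0,0],[0,-0.0105,0.0435,0,0,0],[0,-0.0105,0.0435,0,0,0],[0,-0.0105,0.0435,0,0,0],[0,-0.0105,0.0435,0,0,0],[0,-0.0105,0.0435,0,0,0],[0,-0.0105,0.0435,0,0,0],[0,0,0,0,0,0]],
], fingers=0.094)

```text
time_s: 1.48
ee_pos: [0.4741, 0.3085, 0.26]
eef_rot: [-1.811, 1.57, -2.236]
force: [-0.4, 0.4, -0.4]
grip_width: 0.0942
```

```bash
python3 - <<'E'
from h import *
o=get_obs();print(o['time_s'],o['ee_pos'],o['qpos'],o['force'])
c=cam('wrist');cv2.imwrite('pics/w1.png',c['pixels'][:,:,::-1])
E=wristE(c,o)
print(proj(c,[[.4722,.3108,.188],[.6607,.2662,.006],[.66,.2655,.055]],E))
E
```

```text
1.475 [0.47407274 0.30848607 0.25998699] [ 5.12245187e-01  3.00468899e-01  1.39396097e+00 -2.57440978e-04
  1.44777806e+00 -6.33497700e-01] [-0.39775036  0.40590569 -0.35106003]
[[320.46525009 246.23891213]
 [346.44178329 337.95155016]
 [348.64381095 358.870728  ]]
```

View pics/w1.png

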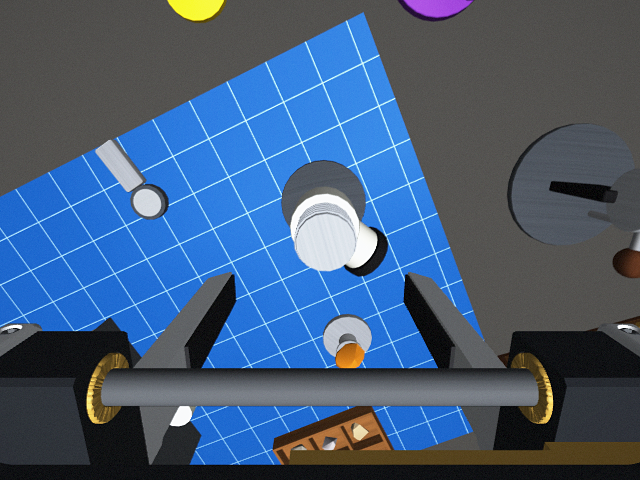

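```bash
python3 - <<'E'
from h import *
o=get_obs();c=cam('wrist');E=wristE(c,o)
im=c['pixels'][:,:,::-1]
x0,y0,k=270,150,4
a=cv2.resize(im[y0:y0+145,x0:x0+130],None,fx=k,fy=k,interpolation=cv2.INTER_CUBIC)
def circ(P,r,col):
    t=np.linspace(0,6.283,80);q=proj(c,np.c_[P[0]+r*np.cos(t),P[1]+r*np.sin(t),0*t+P[2]],E)
    cv2.polylines(a,[((q-[x0,y0]+.5)*k).astype(int)],True,col,1)
for ax,col in(((.4722,.3108),(0,0,255)),((.4733,.3122),(0,255,0))):
    circ((*ax,.188),.0245,col);circ((*ax,.012),.052,col)
cv2.imwrite('pics/w1c.png',a)
E
```

```text
(no output)
```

View pics/w1c.png

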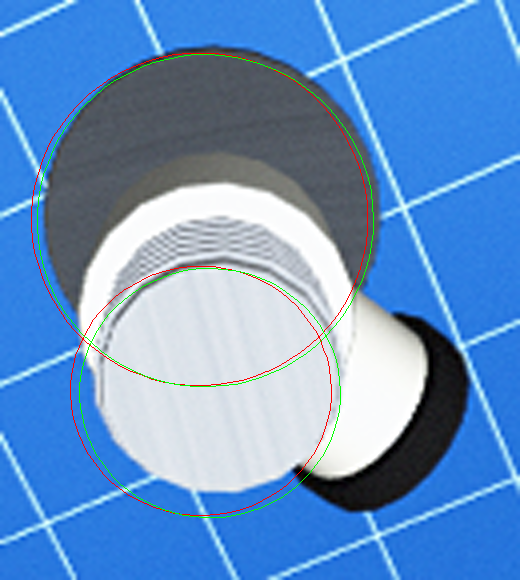

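Request:
step_arm([
  [[0.02,0.0023,-0.0033,0,0,0],[0.025,0,0,0,0,0],[0.025,0,0,0,0,0],[0.025,0,0,0,0,0],[0.016,0,0,0,0,0],[0,0,0,0,0,0],[0,0,0,0,0,0]],
])

```text
time_s: 2.45
ee_pos: [0.4706, 0.3141, 0.1505]
eef_rot: [0.942, 1.569, 0.521]
force: [0.5, 0.3, -0.1]
grip_width: 0.0941
```

Request:
step_arm([
  [[0,0,0,0,0,0],[0,0,0,0,0,0],[0,0,0,0,0,0],[0,0,0,0,0,0],[0,0,0,0,0,0]],
], fingers=0.03, squeeze=30)

```text
time_s: 3.08
ee_pos: [0.4704, 0.3138, 0.1495]
eef_rot: [1.544, 1.571, 1.122]
force: [3.8, 8.5, -0.4]
grip_width: 0.0476
```

Request:
step_arm([
  [[0,0.001,0,8,0,0],[0,0,0,8,0,0],[0,0,0,8,0,0],[0,0,0,8,0,0],[0,0,0,7,0,0],[0,0,0,0,0,0],[0,0,0,0,0,0]],
])

```text
time_s: 3.95
ee_pos: [0.4713, 0.3153, 0.1495]
eef_rot: [1.967, 1.569, 0.865]
force: [5.8, 6.2, -2.3]
grip_width: 0.0455
```

```bash
python3 - <<'E'
from h import *
o=get_obs();print(o['time_s'],o['ee_pos'],o['force'],o['grip_width'],o['moment']);M=R.from_euler('xyz',o['eef_rot']).as_matrix();print(M.round(3),np.degrees(np.arctan2(M[1,2],M[0,2])))
E
```

```text
3.95 [0.47126349 0.31530836 0.14949927] [ 5.82204762  6.19603024 -2.27401406] 0.04554639572258984 [ 0.87228229 -0.56645751 -0.11867717]
[[ 0.001  0.892  0.451]
 [ 0.002  0.451 -0.892]
 [-1.     0.002 -0.001]] -63.17381526213171
```

Request:
step_arm([
  [[0,0,0,0,0,0],[0,0,0,0,0,0],[0,0,0,0,0,0],[-0.02,0,0,0,0,0],[-0.04,0,0,0,0,0],[-0.05,0,0,0,0,0],[-0.04,0,0,0,0,0],[0,0,0,0,0,0],[0,0,0,0,0,0]],
], fingers=0.094)

```text
time_s: 5.08
ee_pos: [0.4705, 0.3145, 0.2984]
eef_rot: [-1.514, 1.569, -2.616]
force: [0.4, 0.5, -0.6]
grip_width: 0.0939
```

```bash
python3 - <<'E'
from h import *
o=get_obs();c=cam('wrist');E=wristE(c,o);print(o['time_s'],o['ee_pos'],o['force'])
cv2.imwrite('pics/w2.png',c['pixels'][:,:,::-1]);np.save('w2E.npy',E)
s=cam('side');t=cam('top')
cv2.imwrite('pics/s2.png',s['pixels'][:,:,::-1]);cv2.imwrite('pics/t2.png',t['pixels'][:,:,::-1])
a=cv2.resize(s['pixels'][155:245,230:350,::-1],None,fx=6,fy=6,interpolation=cv2.INTER_CUBIC);cv2.imwrite('pics/s2c.png',a)
E
```

```text
5.075 [0.47052228 0.3144805  0.29836045] [ 0.44233177  0.51392246 -0.59110655]
```

View pics/w2.png

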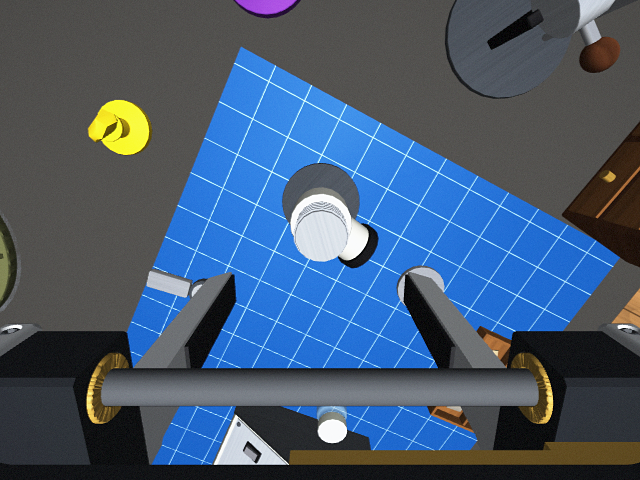

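View pics/s2c.png

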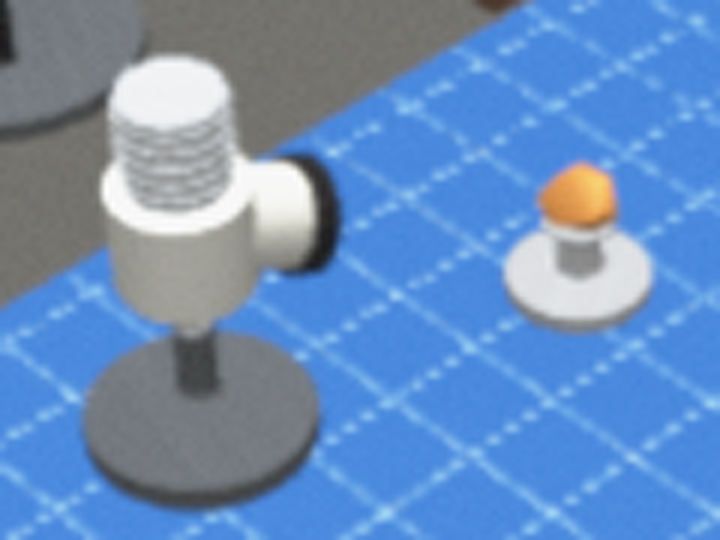

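Request:
step_arm([
  [[0,0,0,-10,0,0],[0,0,0,-10,0,0],[0,0,0,-10,0,0],[0,0,0,-10,0,0],[0,0,0,-10,0,0],[0,0,0,0,0,0],[0,0,0,0,0,0]],
])

```text
time_s: 6.1
ee_pos: [0.4707, 0.3146, 0.2991]
eef_rot: [-2.431, 1.57, -2.665]
force: [-0.3, 0.3, -0.2]
grip_width: 0.0942
```

```bash
cat > w3.py <<'E'
from h import *
import sys
o=get_obs();c=cam('wrist');E=wristE(c,o);print(o['time_s'],o['ee_pos'])
M=R.from_euler('xyz',o['eef_rot']).as_matrix();print('head',np.degrees(np.arctan2(M[1,2],M[0,2])))
np.savez('w3.npz',E=E,px=c['pixels'])
im=c['pixels'][:,:,::-1]
a=cv2.resize(im[155:375,250:400],None,fx=2.7,fy=2.7,interpolation=cv2.INTER_CUBIC);cv2.imwrite(sys.argv[1],a)
E
python3 w3.py pics/w3.png
```

```text
6.1 [0.47070651 0.31460091 0.29908199]
head -13.396920362644325
```

View pics/w3.png

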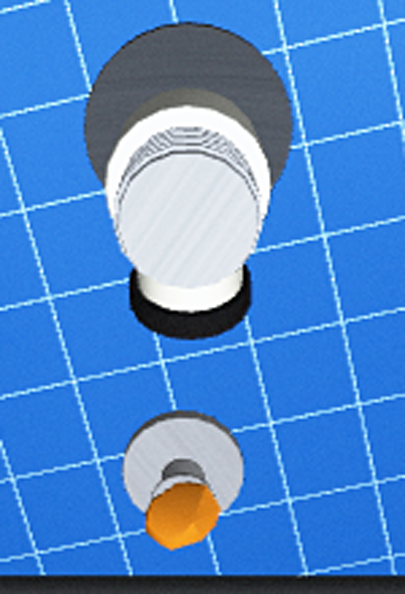

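```bash
cat > ov3.py <<'E'
from h import *
import sys
d=np.load('w3.npz');E=d['E'];c=cam('wrist');im=d['px'][:,:,::-1]
hd=np.radians(float(sys.argv[2]));M=np.linalg.inv(E)
y=np.array([-np.sin(hd),np.cos(hd)]);z=np.array([np.cos(hd),np.sin(hd)])
x0,y0,k=285,245,11
# axis: tune so that foot/top match
def fitc(px,r,zz):
    pass
# lamp axis from foot px & top px centres
foot=onz(c,(250+188.5/2.7-.2,155+float(sys.argv[4])/2.7),.012,E);print('foot',foot,'stone foot',onz(c,(250+183.5/2.7-.2,155+463/2.7),.008,E))
ax=foot[:2];ax=ax
a=cv2.resize(im[y0:y0+45,x0:x0+70],None,fx=k,fy=k,interpolation=cv2.INTER_CUBIC)
for an,col in zip([float(v) for v in sys.argv[3].split(',')],[(0,0,255),(0,255,0),(255,255,0)]):
  for out in(.059,.049):
    P=rimpts(ax,np.radians(an),out=out,z=.1+(.059-out)*.344)
    q=((proj(c,P,E)-[x0,y0]+.5)*k).astype(int);cv2.polylines(a,[q],True,col,1)
cv2.imwrite(sys.argv[1],a)
E
python3 ov3.py pics/o3.png -13.4 -9,-13,-17 122
```

```text
foot [0.46953898 0.31594253 0.012     ] stone foot [0.65595692 0.26855937 0.008     ]
```

View pics/o3.png

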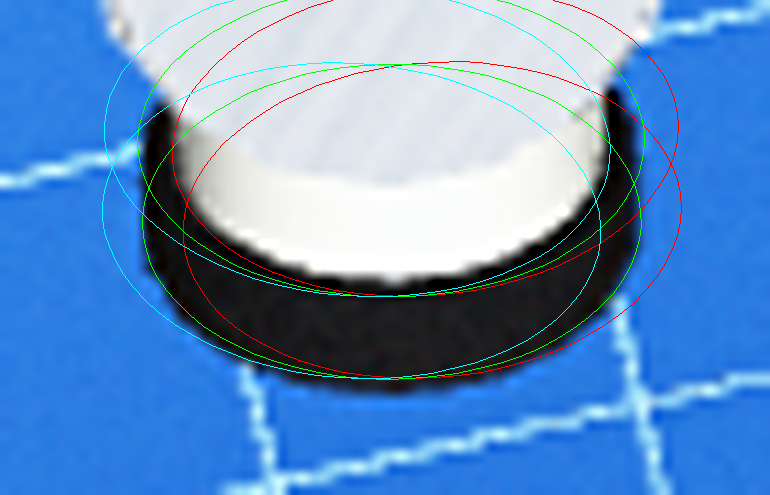

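```bash
python3 - <<'E'
from h import *
s=cam('side');im=cv2.imread('pics/s2.png')
def circ(P,r):
    t=np.linspace(0,6.283,80);return np.c_[P[0]+r*np.cos(t),P[1]+r*np.sin(t),0*t+P[2]]
ax=np.array((.4709,.3093));st=(.6616,.2676)
sets=[(circ((*ax,.188),.0225),(0,0,255)),(circ((*ax,.012),.052),(0,0,255)),(circ((*ax,.0),.052),(0,0,255)),(circ((*st,.006),.034),(0,0,255)),(circ((*st,.0),.034),(0,0,255))]
for an,col in zip((-9,-13,-17),[(0,0,255),(0,255,0),(255,255,0)]): sets.append((rimpts(ax,np.radians(an)),col))
cv2.imwrite('pics/s3.png',overlay(s,im,240,160,105,80,7.5,sets))
im=cv2.imread('pics/t2.png');cv2.imwrite('pics/t2c.png',cv2.resize(im[135:255,205:300],None,fx=5,fy=5,interpolation=cv2.INTER_CUBIC))
E
```

```text
(no output)
```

View pics/s3.png

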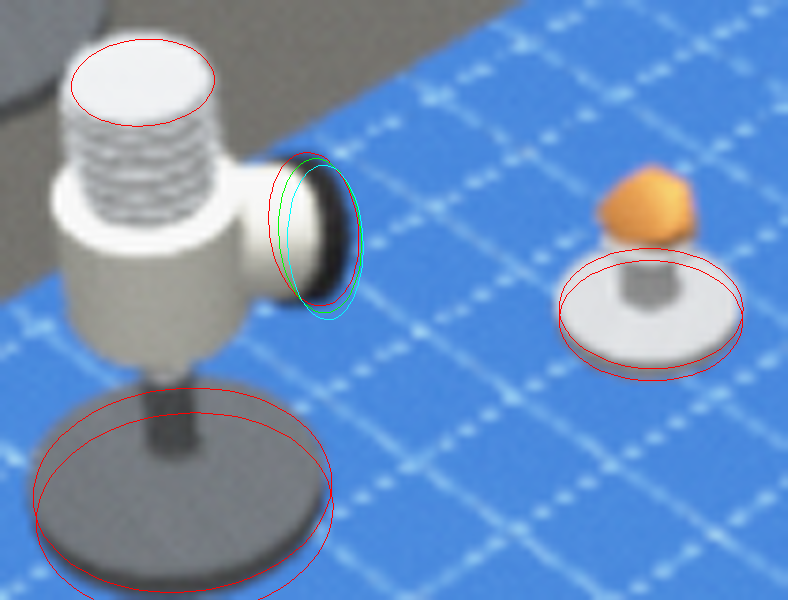

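View pics/t2c.png

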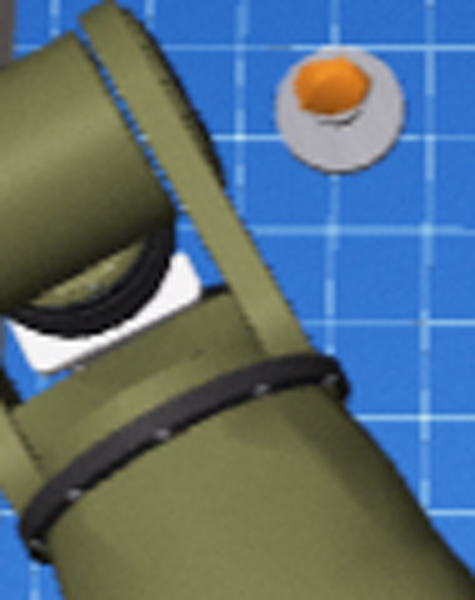

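The window is now at -13.0°. The stone bears about -14.2° (wrist -14.3, top -14, side -13). I'll regrip and turn about 1.2° more clockwise.

Request:
step_arm([
  [[0.03,0.0007,0,0,0,0],[0.045,0,0,0,0,0],[0.045,0,0,0,0,0],[0.03,0,0,0,0,0],[0,0,0,0,0,0],[0,0,0,0,0,0]],
])

```text
time_s: 7.0
ee_pos: [0.4715, 0.3156, 0.151]
eef_rot: [0.753, 1.569, 0.522]
force: [-0.1, -0.1, 0.1]
grip_width: 0.0942
```

Request:
step_arm([
  [[0,0,0,0,0,0],[0,0,0,0,0,0],[0,0,0,0,0,0],[0,0,0,0,0,0],[0,0,0,0,0,0],[0,0,0,1.2,0,0],[0,0,0,0,0,0],[0,0,0,0,0,0]],
], fingers=0.03, squeeze=30)

```text
time_s: 8.0
ee_pos: [0.4708, 0.3144, 0.1494]
eef_rot: [-1.777, 1.569, -2.028]
force: [-2.8, -7.4, 2.8]
grip_width: 0.0455
```

Request:
step_arm([
  [[0,0,0,0,0,0],[0,0,0,0,0,0],[0,0,0,0,0,0],[-0.02,0,0,0,0,0],[-0.04,0,0,0,0,0],[-0.05,0,0,0,0,0],[-0.04,0,0,0,0,0],[0,0,0,0,0,0],[0,0,0,0,0,0]],
], fingers=0.094)

```text
time_s: 9.12
ee_pos: [0.4707, 0.3152, 0.2983]
eef_rot: [-2.379, 1.569, -2.63]
force: [-0.7, -0.6, -0.6]
grip_width: 0.0942
```

```bash
python3 w3.py pics/w4.png; python3 ov3.py pics/o4.png -14.6 -11,-14,-17 122
```

```text
9.125 [0.47071543 0.31523743 0.29833053]
head -14.364780077552828
foot [0.46925408 0.31652576 0.012     ] stone foot [0.65448876 0.26609499 0.008     ]
```

View pics/w4.png

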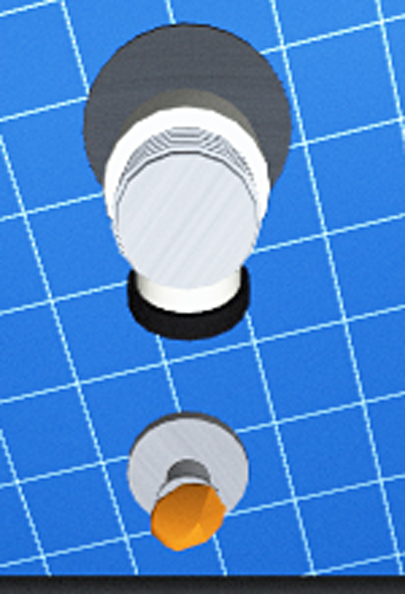

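View pics/o4.png

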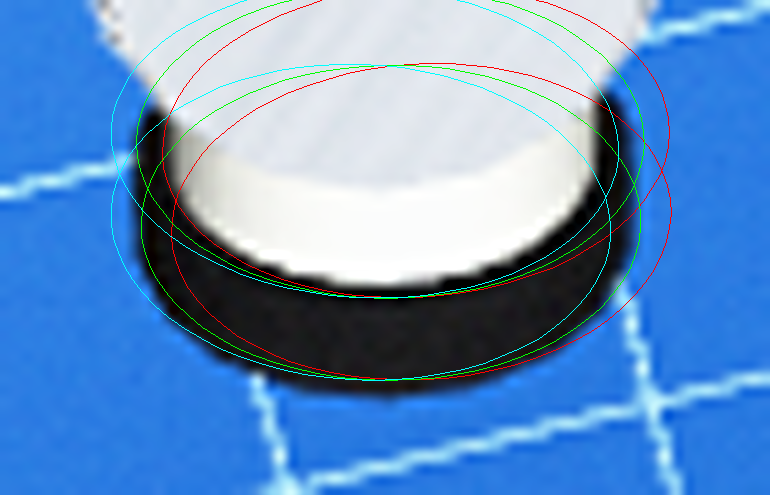

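The aim is good: the window is at about -14.0° and the stone at -14.3°, with lamp axis, rim, foot and amber all on columns 187–188 of the crop. Next is the guard.

```bash
cat >> h.py <<'E'
CO=np.array([.6078,-.1318]);CY=3.69
def con(p):  # console frame m -> world
    a=np.radians(CY);return np.array([CO[0]+np.cos(a)*p[0]-np.sin(a)*p[1],CO[1]+np.sin(a)*p[0]+np.cos(a)*p[1],p[2]])
U=np.array([np.cos(np.pi/6),0,.5]);N=np.array([-.5,0,np.cos(np.pi/6)])
H=np.array([.024,0,.126])
def grip(th,gx=-.09,gz=.03):
    xp=np.cos(th)*U-np.sin(th)*N;zp=np.sin(th)*U+np.cos(th)*N
    return con(H+gx*xp+gz*zp)
def tcp(g,Rm,back=0): return g+Rm[:,0]*(.0188-back)
E
python3 - <<'E'
from h import *
Rm=Rt(CY,20);g=grip(0);print(g)
rows(tcp(g,Rm,.09),Rm,10)
rows(tcp(g,Rm),Rm,4,tcp(g,Rm,.09),Rm)
E
```

```text
[ 0.53900064 -0.136237    0.10698076]
rows [[0.0125, -0.0428, 0.0155, -1.79, -1.99, 0.32], [0.0127, -0.0433, 0.0138, -1.79, -1.99, 0.32], [0.0129, -0.0437, 0.0119, -1.79, -1.99, 0.32], [0.0131, -0.0442, 0.0101, -1.79, -1.99, 0.32], [0.0131, -0.0446, 0.0083, -1.79, -1.99, 0.32], [0.0131, -0.0448, 0.0064, -1.79, -1.99, 0.32], [0.0131, -0.0451, 0.0046, -1.79, -1.99, 0.32], [0.013, -0.0453, 0.0027, -1.79, -1.99, 0.32], [0.0127, -0.0454, 0.0008, -1.79, -1.99, 0.32], [0.0125, -0.0455, -0.001, -1.79, -1.99, 0.32]]
rows [[0.0225, 0.0, 0.0, 0.0, 0.0, 0.0], [0.0225, 0.0, 0.0, 0.0, 0.0, 0.0], [0.0225, 0.0, 0.0, 0.0, 0.0, 0.0], [0.0225, 0.0, 0.0, 0.0, 0.0, 0.0]]
```

Request:
step_arm([
  [[0.0125,-0.043,0.0155,-1.8,-2,0.3],[0.0127,-0.0433,0.0138,-1.8,-2,0.3],[0.013,-0.0437,0.012,-1.8,-2,0.3],[0.013,-0.0442,0.01,-1.8,-2,0.3],[0.013,-0.0446,0.0083,-1.8,-2,0.3],[0.013,-0.0448,0.0064,-1.8,-2,0.3],[0.013,-0.045,0.0046,-1.8,-2,0.3],[0.013,-0.0453,0.0027,-1.8,-2,0.3],[0.0127,-0.0454,0.0008,-1.8,-2,0.3],[0.0125,-0.0455,-0.001,-1.8,-2,0.3],[0,0,0,0,0,0],[0,0,0,0,0,0]],
], fingers=0.075)

```text
time_s: 10.72
ee_pos: [0.5152, -0.1375, 0.1756]
eef_rot: [-0.008, 1.221, 0.058]
force: [0.1, -0.1, 0.9]
grip_width: 0.0753
```

```bash
python3 - <<'E'
from h import *
o=get_obs();M=R.from_euler('xyz',o['eef_rot']).as_matrix();Rm=Rt(CY,20);g=grip(0)
print(o['time_s'],o['ee_pos'],o['qpos'].round(2) if hasattr(o['qpos'],'round') else o['qpos']);print((M.T@Rm).round(3), M.T@(tcp(g,Rm)-o['ee_pos']))
c=cam('wrist');cv2.imwrite('pics/w5.png',c['pixels'][:,:,::-1]);E=wristE(c,o)
P=[con(H),con(H+[0,.025,0]),grip(0,-.112,.058),con(H-.126*U+.058*N+[0,.025,0]),con(H-.126*U+.058*N-[0,.025,0])]
print(proj(c,P,E).round(1))
E
```

```text
10.725 [ 0.51517414 -0.13745986  0.17555865] [-0.41  0.12  1.86  0.2   0.86 -2.15]
[[ 1.    -0.002  0.001]
 [ 0.002  1.    -0.002]
 [-0.001  0.002  1.   ]] [ 0.09140049 -0.00011244 -0.00114499]
[[318.6 346.8]
 [347.5 346.8]
 [318.4 220.8]
 [356.2 199.7]
 [280.7 199.6]]
```

View pics/w5.png

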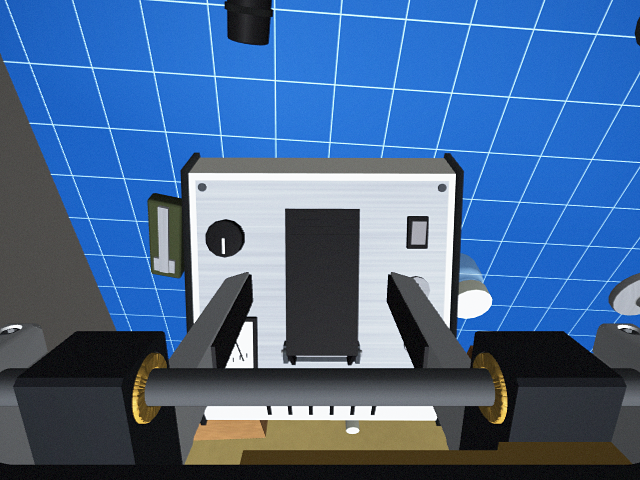

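Request:
step_arm([
  [[0.023,0.0015,0,0,0,0],[0.023,0,0,0,0,0],[0.023,0,0,0,0,0],[0.022,0,0,0,0,0],[0,0,0,0,0,0],[0,0,0,0,0,0]],
])

```text
time_s: 11.52
ee_pos: [0.5469, -0.134, 0.0916]
eef_rot: [-0.011, 1.218, 0.057]
force: [0.2, 0.2, 0.3]
grip_width: 0.0747
```

Request:
step_arm([
  [[0,0,0,0,0,0],[0,0,0,0,0,0],[0,0,0,0,0,0],[0,0,0,0,0,0]],
], fingers=0.03, squeeze=15)

```text
time_s: 12.02
ee_pos: [0.5466, -0.1341, 0.0909]
eef_rot: [-0.007, 1.219, 0.059]
force: [-2.2, 5.3, 3.6]
grip_width: 0.0497
```

```bash
python3 - <<'E'
from h import *
o=get_obs();M=R.from_euler('xyz',o['eef_rot']).as_matrix();print(o['time_s'],o['ee_pos'],o['force'],o['grip_width'])
# actual grip -> guard coords
a=np.radians(CY);g=o['ee_pos']-M[:,0]*.0188;Rz=R.from_euler('z',a).as_matrix()
v=Rz.T@(g-con(H));print('own x,z',v@U,v[1],v@N)
# incremental arc rows from measured; angles
gx,gz=v@U,v@N
n=11
P0=o['ee_pos'];R0=M;out=[]
for i in range(n):
    th=1.6*(i+1)/n; tilt=20-20*(i+1)/n
    R1=Rt(CY,tilt);g1=grip(th,gx,gz)-np.array([0,0,0]); g1=g1+Rz@np.array([0,v[1],0]);P1=tcp(g1,R1)
    out.append(np.r_[(R0.T@(P1-P0)).round(4),np.degrees(R.from_matrix(R0.T@R1).as_rotvec()).round(1)].tolist());P0,R0=P1,R1
for r in out:print(r)
s=cam('side')['pixels'][150:370,330:560,::-1];cv2.imwrite('pics/s5.png',cv2.resize(s,None,fx=2.7,fy=2.7))
E
```

```text
12.025 [ 0.54663705 -0.13413631  0.09092632] [-2.17406342  5.34409682  3.62125079] 0.049738889724572466
own x,z -0.08809354795876398 0.0016389092992688393 0.030741243974061645
[-0.0132, 0.0, 0.0025, 0.1, 2.0, 0.1]
[-0.0128, 0.0, 0.004, -0.0, 1.8, 0.0]
[-0.0122, -0.0, 0.0054, -0.0, 1.8, -0.0]
[-0.0114, -0.0, 0.0068, 0.0, 1.8, 0.0]
[-0.0105, 0.0, 0.008, -0.0, 1.8, -0.0]
[-0.0094, 0.0, 0.0092, 0.0, 1.8, 0.0]
[-0.0083, -0.0, 0.0102, 0.0, 1.8, -0.0]
[-0.007, -0.0, 0.011, -0.0, 1.8, -0.0]
[-0.0056, -0.0, 0.0117, 0.0, 1.8, 0.0]
[-0.0042, -0.0, 0.0123, -0.0, 1.8, -0.0]
[-0.0027, 0.0, 0.0127, 0.0, 1.8, -0.0]
```

View pics/s5.png

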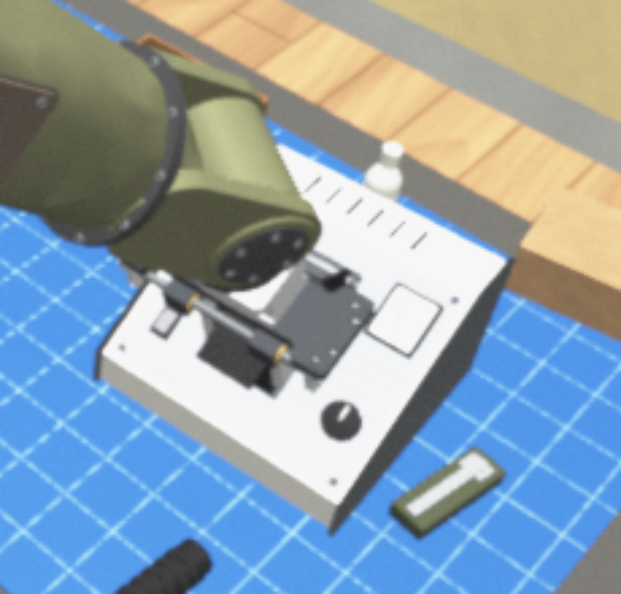

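Request:
step_arm([
  [[-0.0132,0,0.0025,0,2,0],[-0.0128,0,0.004,0,1.8,0],[-0.0122,0,0.0054,0,1.8,0],[-0.0114,0,0.0068,0,1.8,0],[-0.0105,0,0.008,0,1.8,0],[-0.0094,0,0.0092,0,1.8,0]],
])

```text
time_s: 12.82
ee_pos: [0.5618, -0.1331, 0.166]
eef_rot: [-0.016, 1.414, 0.05]
force: [0.2, 0.2, -5.1]
grip_width: 0.0498
```

Request:
step_arm([
  [[-0.0083,0,0.0102,0,1.8,0],[-0.007,0,0.011,0,1.8,0],[-0.0056,0,0.0117,0,1.8,0],[-0.0042,0,0.0123,0,1.8,0],[-0.0027,0,0.0127,0,1.8,0],[0,0,0,0,0,0],[0,0,0,0,0,0]],
])

```text
time_s: 13.7
ee_pos: [0.6173, -0.1296, 0.1999]
eef_rot: [-0.616, 1.565, -0.551]
force: [2.5, 0.9, 4.5]
grip_width: 0.05
```

```bash
python3 - <<'E'
from h import *
o=get_obs();M=R.from_euler('xyz',o['eef_rot']).as_matrix();print(o['time_s'],o['ee_pos'],o['force'],o['moment'],o['grip_width'])
g=o['ee_pos']-M[:,0]*.0188;Rz=R.from_euler('z',np.radians(CY)).as_matrix();v=Rz.T@(g-con(H));v=np.array([v@U,v@N]);print(np.linalg.norm(v),np.arctan2(v[1],-v[0])-np.arctan2(.0307,.0881))
s=cam('side')['pixels'][100:350,330:560,::-1];cv2.imwrite('pics/s6.png',cv2.resize(s,None,fx=2.4,fy=2.4))
s=cam('wrist')['pixels'][:,:,::-1];cv2.imwrite('pics/w6.png',s)
E
```

```text
13.7 [ 0.61733792 -0.12956653  0.19989017] [2.53438766 0.88859189 4.47798449] [ 0.58819283 -0.65325258 -0.12576331] 0.05003996436509895
0.09380627366070447 1.6046502737471608
```

View pics/s6.png

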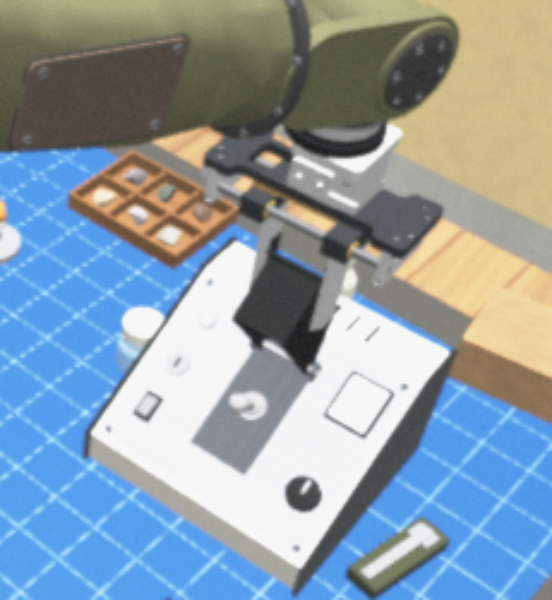

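View pics/w6.png

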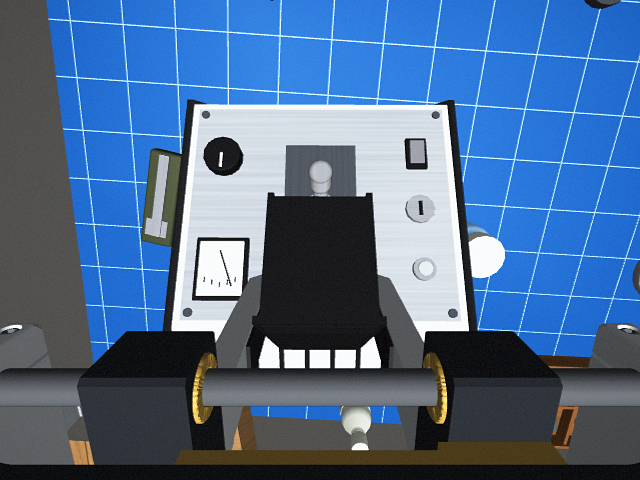

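Request:
step_arm([
  [[0,0,0,0,0,0],[0,0,0,0,0,0],[-0.015,0,0,0,0,0],[-0.035,0,0,0,0,0],[-0.04,0,0,0,0,0],[-0.01,0,0,0,0,0]],
], fingers=0.075)

```text
time_s: 14.55
ee_pos: [0.617, -0.1294, 0.3027]
eef_rot: [-0.629, 1.562, -0.562]
force: [-0.3, 0.4, -0.3]
grip_width: 0.0753
```

```bash
python3 - <<'E'
from h import *
o=get_obs();print(o['time_s'],o['ee_pos'],o['qpos'],o['force'])
def pan(u,n,y=0): return con(np.array([-.105,0,.04])+u*U+n*N+np.array([0,y,0]))
R1=Rt(CY,33);P1=pan(.045,.10)
rows(P1,R1,6); print(P1); rows(pan(.055,.032),R1,3,P1,R1); rows(pan(.097,.032),R1,6,pan(.055,.032),R1)
s=cam('side')['pixels'][100:350,330:560,::-1];cv2.imwrite('pics/s7.png',cv2.resize(s,None,fx=2.4,fy=2.4))
E
```

```text
14.55 [ 0.61696554 -0.12935047  0.30273413] [-0.26368949  0.43557415  1.11631456 -0.0024792   1.58165568 -1.90063158] [-0.32899085  0.42067234 -0.27690315]
rows [[0.0255, -0.0001, -0.0211, 0.03, -5.43, 0.04], [0.0233, -0.0002, -0.0233, 0.03, -5.43, 0.04], [0.0211, -0.0002, -0.0255, 0.03, -5.43, 0.04], [0.0185, -0.0003, -0.0274, 0.03, -5.43, 0.04], [0.0159, -0.0002, -0.029, 0.03, -5.43, 0.04], [0.013, -0.0003, -0.0303, 0.03, -5.43, 0.04]]
[ 0.49201169 -0.1392674   0.14910254]
rows [[0.0228, 0.0, 0.0021, 0.0, 0.0, 0.0], [0.0228, 0.0, 0.0022, 0.0, 0.0, 0.0], [0.0228, 0.0, 0.0021, 0.0, 0.0, 0.0]]
rows [[0.0004, 0.0, 0.007, 0.0, 0.0, 0.0], [0.0003, 0.0, 0.007, 0.0, 0.0, 0.0], [0.0004, 0.0, 0.007, 0.0, 0.0, 0.0], [0.0004, 0.0, 0.007, 0.0, 0.0, 0.0], [0.0003, 0.0, 0.007, 0.0, 0.0, 0.0], [0.0004, 0.0, 0.0069, 0.0, 0.0, 0.0]]
```

View pics/s7.png

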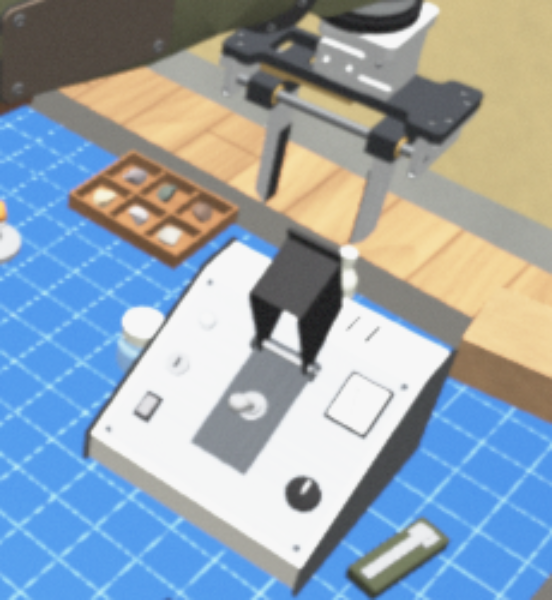

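```bash
python3 - <<'E'
from h import *
def pan(u,n,y=0): return con(np.array([-.105,0,.04])+u*U+n*N+np.array([0,y,0]))
P1=pan(.045,.10);Rm=Rt(CY,16)
Pm=np.array([P1[0]+.02,P1[1],.29])
rows(Pm,Rm,4);rows(P1,Rt(CY,33),5,Pm,Rm)
E
```

```text
rows [[0.0029, -0.0007, -0.0263, 0.03, -3.92, 0.06], [0.0011, -0.0008, -0.0265, 0.03, -3.92, 0.06], [-0.0007, -0.0007, -0.0265, 0.03, -3.92, 0.06], [-0.0026, -0.0008, -0.0264, 0.03, -3.92, 0.06]]
rows [[0.026, 0.0003, -0.0116, 0.0, -3.4, 0.0], [0.0252, 0.0002, -0.0131, 0.0, -3.4, 0.0], [0.0245, 0.0003, -0.0146, 0.0, -3.4, 0.0], [0.0235, 0.0002, -0.0161, 0.0, -3.4, 0.0], [0.0225, 0.0003, -0.0173, 0.0, -3.4, 0.0]]
```

Request:
step_arm([
  [[0.003,-0.0003,-0.0263,0,-3.9,0],[0.001,-0.0003,-0.0265,0,-3.9,0],[-0.0007,-0.0003,-0.0265,0,-3.9,0],[-0.0026,-0.0003,-0.0264,0,-3.9,0],[0.026,0,-0.0116,0,-3.4,0],[0.0252,0,-0.0131,0,-3.4,0],[0.0245,0,-0.0146,0,-3.4,0],[0.0235,0,-0.016,0,-3.4,0],[0.0225,0,-0.0173,0,-3.4,0],[0,0,0,0,0,0]],
], fingers=0.0)

```text
time_s: 15.85
ee_pos: [0.4892, -0.1387, 0.1441]
eef_rot: [-0.001, 1.004, 0.064]
force: [-0.0, 0.5, 0.8]
grip_width: 0.0007
```

```bash
cat > st.py <<'E'
from h import *
import sys
def pan(u,n,y=0): return con(np.array([-.105,0,.04])+u*U+n*N+np.array([0,y,0]))
o=get_obs();M=R.from_euler('xyz',o['eef_rot']).as_matrix();print(o['time_s'],o['ee_pos'],np.round(o['qpos'],2),np.round(o['force'],1),o['grip_width'])
Rz=R.from_euler('z',np.radians(CY)).as_matrix();v=Rz.T@(o['ee_pos']-pan(0,0));print('u,y,n',(v@U).round(4),v[1].round(4),(v@N).round(4),'tilt',np.degrees(np.arctan2(M[2,2],np.hypot(*M[:2,2]))))
if len(sys.argv)>1:
  n=sys.argv[1]
  s=cam('side')['pixels'][100:350,330:560,::-1];cv2.imwrite(f'pics/s{n}.png',cv2.resize(s,None,fx=2.4,fy=2.4))
  s=cam('wrist')['pixels'][:,:,::-1];cv2.imwrite(f'pics/w{n}.png',s)
E
python3 st.py 8
```

```text
15.85 [ 0.48919045 -0.13868639  0.14414095] [-0.5   0.04  2.09  0.55  0.59 -2.54] [-0.   0.5  0.8] 0.0007273203491715168
u,y,n 0.0401 0.0008 0.0971 tilt 32.459034795557685
```

View pics/w8.png

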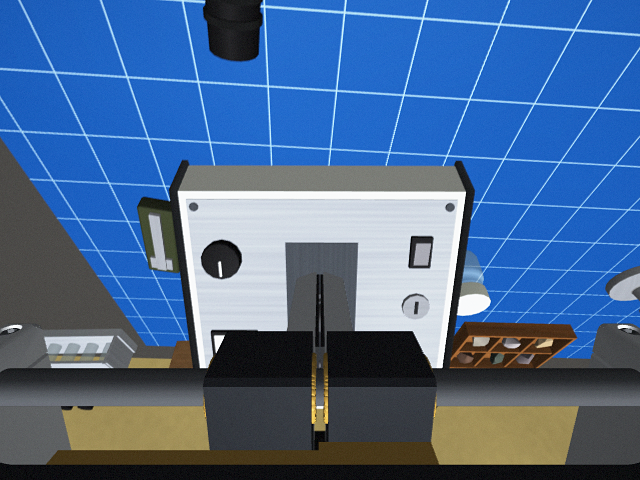

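View pics/s8.png

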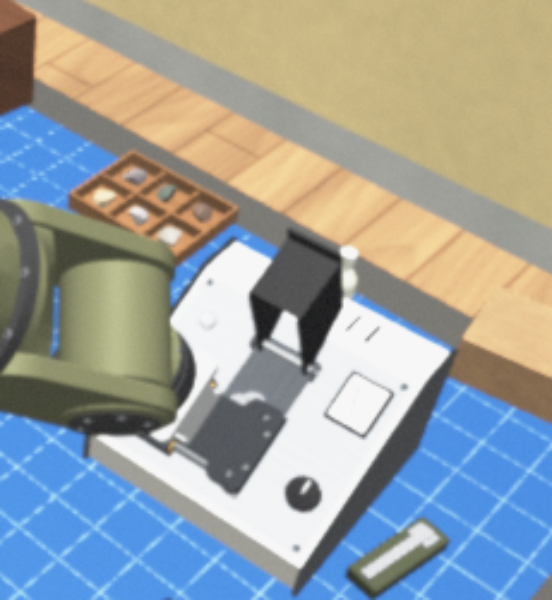

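Request:
step_arm([
  [[0,0,0,6,0,0],[0,0,0,6,0,0],[0.022,0.0007,0.0033,0,0,0],[0.022,0.0007,0.0033,0,0,0],[0.021,0.0007,0.0033,0,0,0],[0,0,0,0,0,0]],
])

```text
time_s: 16.7
ee_pos: [0.5355, -0.1362, 0.0978]
eef_rot: [0.204, 1.0, 0.063]
force: [-0.3, 0.2, 0.9]
grip_width: 0.0005
```

```bash
python3 st.py 9
```

```text
16.7 [ 0.53546724 -0.13620253  0.09776992] [-0.45  0.21  2.03  0.62  0.47 -2.38] [-0.3  0.2  0.9] 0.0004650184071936175
u,y,n 0.0571 0.0003 0.0338 tilt 31.9456503580589
```

View pics/s9.png

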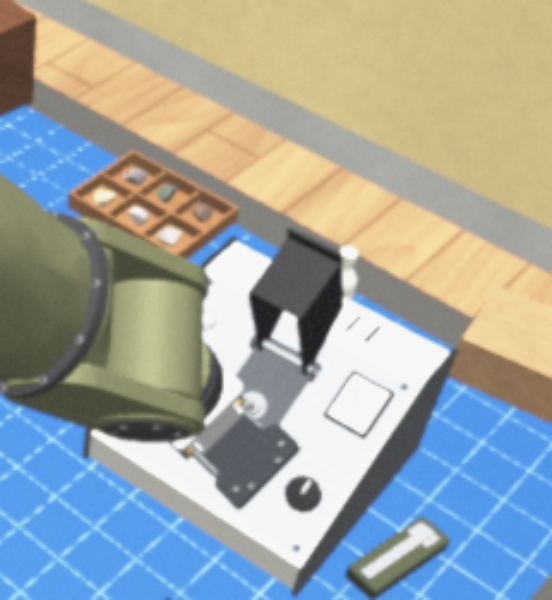

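Request:
step_arm([
  [[0,0.0014,0.0065,0,0,0],[0,0.0014,0.0065,0,0,0],[0,0.0014,0.0065,0,0,0],[0,0.0014,0.0065,0,0,0],[0,0.0014,0.0065,0,0,0]],
])

```text
time_s: 17.42
ee_pos: [0.5627, -0.1344, 0.1157]
eef_rot: [0.204, 1.0, 0.061]
force: [0.8, -0.3, -0.3]
grip_width: 0.0007
```

Request:
step_arm([
  [[0,0.0012,0.0055,0,0,0],[0,0,0,0,0,0]],
])

```text
time_s: 17.68
ee_pos: [0.5677, -0.1342, 0.119]
eef_rot: [0.203, 0.999, 0.06]
force: [-0.1, -0.0, -0.3]
grip_width: 0.0004
```

```bash
python3 st.py 10
```

```text
17.675 [ 0.56771325 -0.13421287  0.11895008] [-0.41  0.23  1.94  0.53  0.51 -2.24] [-0.1 -0.  -0.3] 0.0003612744623715065
u,y,n 0.0956 0.0002 0.036 tilt 32.02855548045562
```

View pics/s10.png

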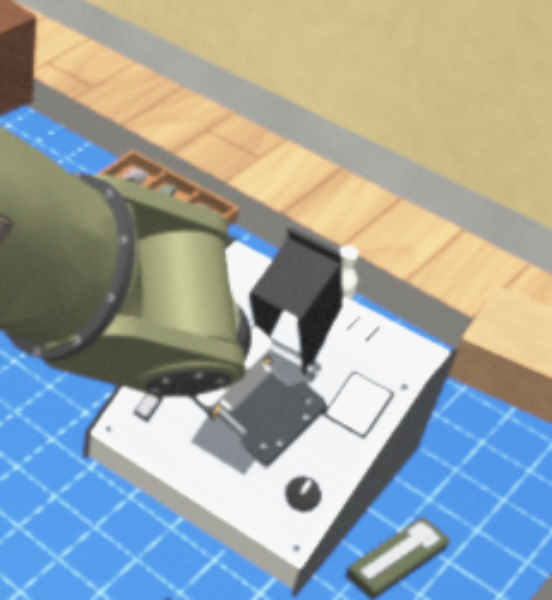

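View pics/w10.png

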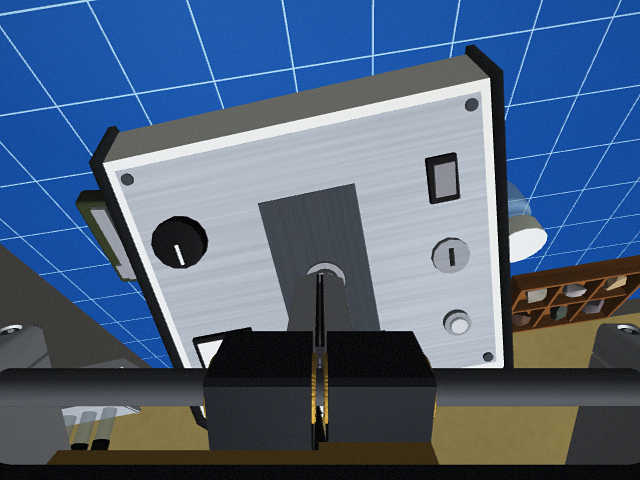

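Request:
step_arm([
  [[0,-0.002,-0.01,0,0,0],[0,-0.003,-0.014,0,0,0],[0,-0.003,-0.014,0,0,0],[-0.03,0,-0.005,-6,0,0],[-0.04,0,0,-6,0,0],[-0.03,0,0.008,0,3.4,0],[-0.03,0,0.008,0,3.4,0],[-0.03,0,0.008,0,3.4,0],[-0.03,0,0.008,0,3.4,0],[0,0,0,0,3.4,0],[0,0,0,0,0,0]],
])

```text
time_s: 19.15
ee_pos: [0.4654, -0.139, 0.2741]
eef_rot: [-0.01, 1.296, 0.058]
force: [0.8, -0.3, 0.3]
grip_width: 0.0007
```

```bash
python3 st.py 11
```

```text
19.15 [ 0.46544638 -0.13902455  0.27413665] [-0.44 -0.05  1.77  0.14  1.17 -2.11] [ 0.8 -0.3  0.3] 0.0006750290759534757
u,y,n 0.0846 0.002 0.2215 tilt 15.739369751480687
```

View pics/s11.png

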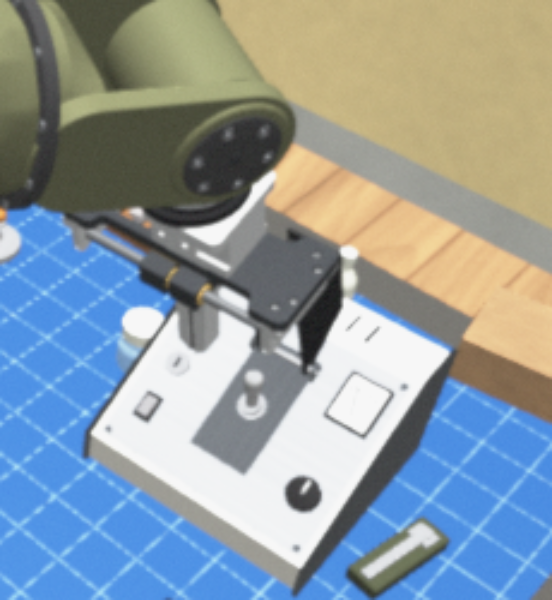

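View pics/w11.png

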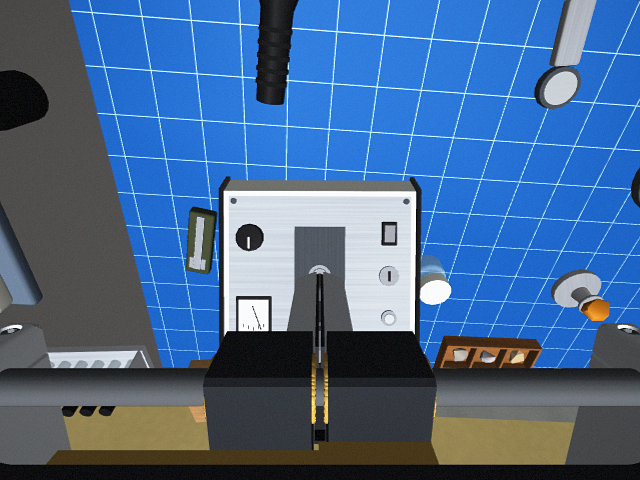

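Compared with the earlier picture, the ball has gone from (238,400) to (254,378), up the slope, so the toggle is on. Next I'll shut the guard.

```bash
python3 - <<'E'
from h import *
Rm=Rt(CY,0);g=grip(1.65,-.0881,.0307)+[0,.0016,0];P=tcp(g,Rm);print(P)
o=get_obs()
P1=np.array([o['ee_pos'][0]+.01,-.137,.315]);R1=Rt(CY,11)
rows(P1,R1,2);rows(P+[0,0,.11],Rm,5,P1,R1)
P0,R0=P,Rm;n=12
Rz=R.from_euler('z',np.radians(CY)).as_matrix()
for i in range(n):
    th=1.65-1.65*(i+1)/n; tilt=20*(i+1)/n
    R1=Rt(CY,tilt);P1=tcp(grip(th,-.0881,.0307)+[0,.0016,0],R1)
    print(np.r_[(R0.T@(P1-P0)).round(4),np.degrees(R.from_matrix(R0.T@R1).as_rotvec()).round(1)].tolist());P0,R0=P1,R1
E
```

```text
[ 0.62161421 -0.1293091   0.19994122]
rows [[-0.0185, 0.0006, 0.0105, 0.07, 2.38, 0.05], [-0.0189, 0.0007, 0.0097, 0.07, 2.38, 0.05]]
rows [[0.0066, -0.0004, 0.0286, 0.0, 2.2, 0.0], [0.0055, -0.0003, 0.0288, 0.0, 2.2, 0.0], [0.0044, -0.0004, 0.0291, 0.0, 2.2, 0.0], [0.0032, -0.0003, 0.0292, 0.0, 2.2, 0.0], [0.0022, -0.0004, 0.0292, 0.0, 2.2, 0.0]]
[0.0023, -0.0, -0.0121, -0.0, -1.7, -0.0]
[0.0036, -0.0, -0.0117, 0.0, -1.7, -0.0]
[0.0049, 0.0, -0.0113, -0.0, -1.7, 0.0]
[0.0062, 0.0, -0.0107, 0.0, -1.7, -0.0]
[0.0074, -0.0, -0.0099, -0.0, -1.7, 0.0]
[0.0084, 0.0, -0.0091, 0.0, -1.7, -0.0]
[0.0094, 0.0, -0.0081, 0.0, -1.7, 0.0]
[0.0103, -0.0, -0.007, -0.0, -1.7, -0.0]
[0.0111, -0.0, -0.0059, 0.0, -1.7, -0.0]
[0.0117, -0.0, -0.0046, -0.0, -1.7, -0.0]
[0.0122, 0.0, -0.0033, 0.0, -1.7, 0.0]
[0.0126, -0.0, -0.002, 0.0, -1.7, -0.0]
```

Request:
step_arm([
  [[-0.0185,0.0006,0.0105,0,2.4,0],[-0.019,0.0007,0.01,0,2.4,0],[0.0066,-0.0004,0.0286,0,2.2,0],[0.0055,-0.0003,0.0288,0,2.2,0],[0.0044,-0.0004,0.029,0,2.2,0],[0.0032,-0.0003,0.0292,0,2.2,0],[0.0022,-0.0004,0.0292,0,2.2,0],[0,0,0,0,0,0],[0,0,0,0,0,0]],
], fingers=0.075)

```text
time_s: 20.38
ee_pos: [0.6217, -0.1294, 0.3104]
eef_rot: [-1.92, 1.568, -1.853]
force: [0.0, 0.5, 0.9]
grip_width: 0.0746
```

```bash
python3 st.py 12;python3 - <<'E'
from h import *
Rm=Rt(CY,0);g=grip(1.65,-.0881,.0307)+[0,.0016,0];P=tcp(g,Rm)
rows(P,Rm,4)
E
```

```text
20.375 [ 0.62165547 -0.12940252  0.31041296] [-0.26  0.45  1.08 -0.    1.61 -1.9 ] [0.  0.5 0.9] 0.07464334159149756
u,y,n 0.2382 0.0015 0.1747 tilt -0.05654357619497634
rows [[0.0279, 0.0001, 0.0, 0.02, 0.0, 0.05], [0.0278, 0.0002, 0.0001, 0.02, 0.0, 0.05], [0.0279, 0.0, 0.0, 0.02, 0.0, 0.05], [0.0279, 0.0001, 0.0, 0.02, 0.0, 0.05]]
```

View pics/w12.png

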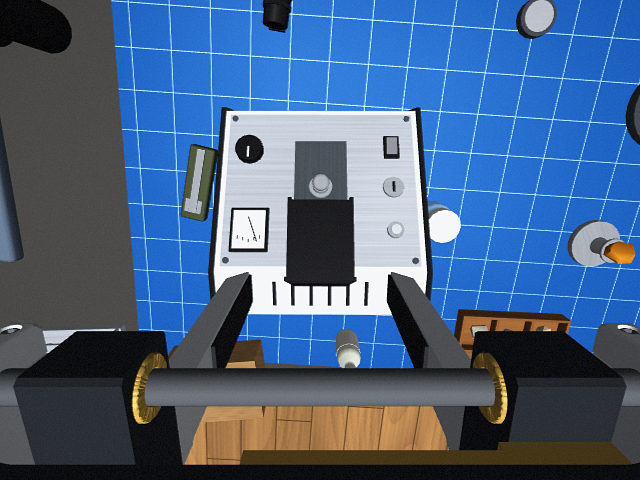

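The toggle is up the slope at (320,185), and the guard is centred between the fingers at (320,240).

Request:
step_arm([
  [[0.028,0,0,0,0,0],[0.028,0,0,0,0,0],[0.028,0,0,0,0,0],[0.026,0,0,0,0,0],[0,0,0,0,0,0]],
])

```text
time_s: 21.1
ee_pos: [0.621, -0.1297, 0.1999]
eef_rot: [-2.463, 1.567, -2.397]
force: [0.4, -0.2, 0.8]
grip_width: 0.075
```

Request:
step_arm([
  [[0,0,0,0,0,0],[0,0,0,0,0,0],[0,0,0,0,0,0],[0,0,0,0,0,0]],
], fingers=0.03, squeeze=15)

```text
time_s: 21.6
ee_pos: [0.6222, -0.1293, 0.2018]
eef_rot: [-1.561, 1.568, -1.494]
force: [-1.7, 3.5, 5.5]
grip_width: 0.0497
```

Request:
step_arm([
  [[0.0023,0,-0.0121,0,-1.7,0],[0.0036,0,-0.0117,0,-1.7,0],[0.0049,0,-0.0113,0,-1.7,0],[0.0062,0,-0.0107,0,-1.7,0],[0.0074,0,-0.0099,0,-1.7,0],[0.0084,0,-0.0091,0,-1.7,0]],
])

```text
time_s: 22.35
ee_pos: [0.5608, -0.1332, 0.1646]
eef_rot: [-0.014, 1.391, 0.052]
force: [0.2, 5.3, 3.7]
grip_width: 0.0501
```

```bash
python3 st.py 13
```

```text
22.35 [ 0.56082354 -0.1332142   0.16455008] [-0.33  0.3   1.63  0.08  1.04 -2.  ] [0.2 5.3 3.7] 0.05006901852150622
u,y,n 0.1125 0.0016 0.0788 tilt 10.302194926999373
```

View pics/s13.png

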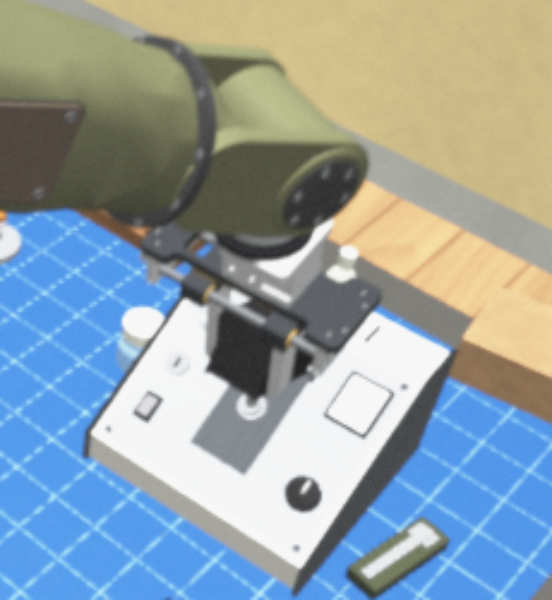

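Request:
step_arm([
  [[0.0094,0,-0.0081,0,-1.7,0],[0.0103,0,-0.007,0,-1.7,0],[0.0111,0,-0.0059,0,-1.7,0],[0.0117,0,-0.0046,0,-1.7,0],[0.0122,0,-0.0033,0,-1.7,0],[0.0126,0,-0.002,0,-1.7,0],[0,0,0,0,0,0],[0,0,0,0,0,0]],
])

```text
time_s: 23.45
ee_pos: [0.5468, -0.1341, 0.0905]
eef_rot: [-0.004, 1.219, 0.063]
force: [0.1, 4.7, -7.0]
grip_width: 0.0499
```

```bash
python3 st.py
```

```text
23.45 [ 0.54684492 -0.13410506  0.09053723] [-0.38  0.3   1.86  0.24  0.68 -2.18] [ 0.1  4.7 -7. ] 0.04987583871500029
u,y,n 0.0634 0.0016 0.0218 tilt 20.13257662635414
```

Request:
step_arm([
  [[0,0,0,0,0,0],[0,0,0,0,0,0],[0,0,0,0,0,0],[-0.02,0,0,0,0,0],[-0.04,0,0,0,0,0],[-0.05,0,0,0,0,0],[-0.05,0,0,0,0,0],[-0.05,0,0,0,0,0],[-0.04,0,0,0,0,0],[0,0,0,0,0,0],[0,0,0,0,0,0]],
], fingers=0.075)

```text
time_s: 24.82
ee_pos: [0.4609, -0.1399, 0.3254]
eef_rot: [-0.009, 1.216, 0.058]
force: [0.6, -0.1, 0.2]
grip_width: 0.0747
```

```bash
python3 st.py 14; python3 -c "
from h import *
for n in('side','top'):cv2.imwrite(f'pics/{n}f.png',cam(n)['pixels'][:,:,::-1])"
```

```text
24.825 [ 0.46085303 -0.13988045  0.3253614 ] [-0.47 -0.12  1.74  0.19  1.22 -2.14] [ 0.6 -0.1  0.2] 0.07467333300759277
u,y,n 0.1062 0.0014 0.2682 tilt 20.299963666765226
```

View pics/w14.png

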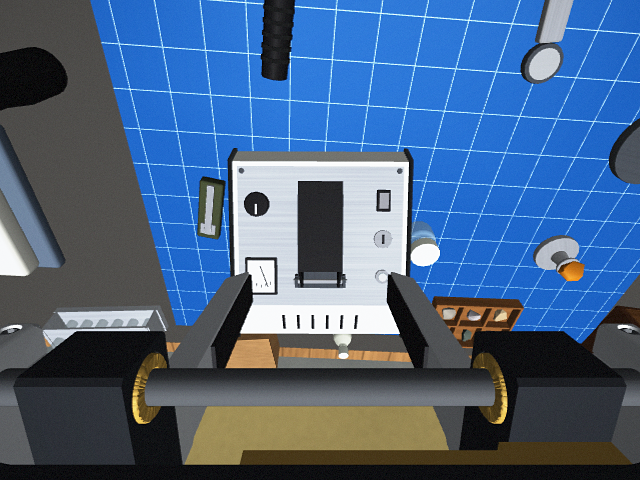

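View pics/sidef.png

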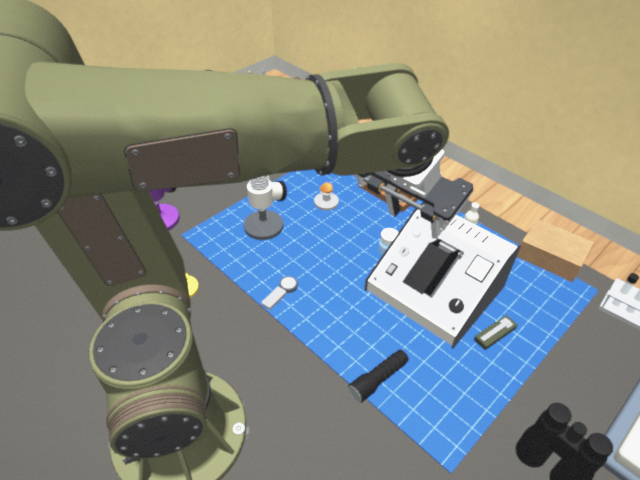

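View pics/topf.png

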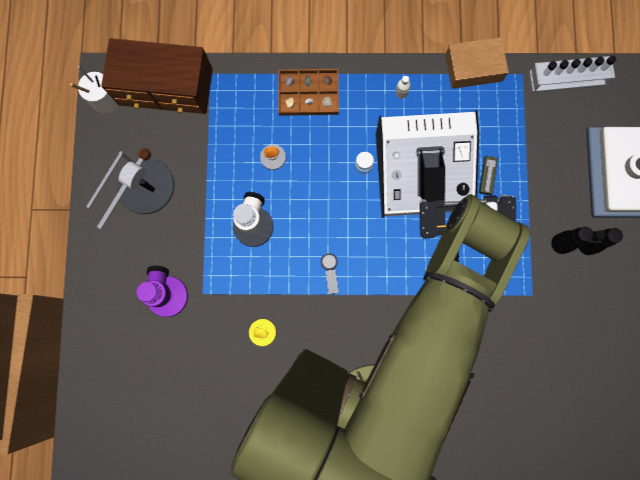

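```bash
python3 - <<'E'
from h import *
a=cv2.imread('pics/top0.png').astype(int);b=cv2.imread('pics/topf.png').astype(int);s0=cv2.imread('pics/side0.png').astype(int);s1=cv2.imread('pics/sidef.png').astype(int)
for n,(A,B,x,y,w,h) in dict(stone=(a,b,255,138,36,36),jar=(a,b,350,145,28,32),tool=(a,b,478,152,22,45),stoneS=(s0,s1,308,175,40,40),toolS=(s0,s1,470,312,55,40),guardS=(s0,s1,400,255,45,45)).items():
    print(n,np.abs(A[y:y+h,x:x+w]-B[y:y+h,x:x+w]).mean().round(2))
t=cam('top')
sets=[(rimpts((.4734,.3125),np.radians(x)),c) for x,c in zip((-11,-14,-17),[(0,0,255),(0,255,0),(255,255,0)])]
sets+=[(np.array([[.4734,.3125,.006],[.6605,.2655,.006]]),(0,0,255))]
cv2.imwrite('pics/tf.png',overlay(t,cv2.imread('pics/topf.png'),225,135,70,75,8,sets))
E
```

```text
stone 2.95
jar 2.59
tool 4.06
stoneS 12.92
toolS 11.68
guardS 7.68
```

View pics/tf.png

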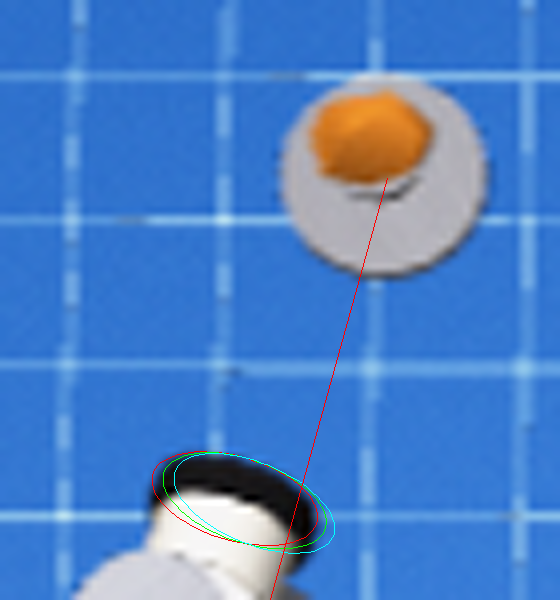

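```bash
python3 -c "
from station import ticket
print(ticket.hand_in())"
```

```text
the job is handed in; nothing more can be done
None
```

The job is done and handed in at about 25 s of the 54 s allowed. No verdict is reported, so these are my own checks.

- **Lamp:** I turned the head clockwise by its finned top, 39° and then about 1.2° more.
    - In the last wrist view the window faces about -14.0° and the stone bears about -14.3°. Lamp axis, window rim and amber line up in the picture.
    - The other cameras agree less closely. The final top overlay reads the window between -11° and -14°, and the early side view put the stone nearer -13°. The aim is therefore good to about 1–2°.
- **Guard and toggle:** I raised the guard with a pinch, and it stayed up once released. I then pushed the toggle over with the closed fingers, and both the side and wrist views showed it leaning up the slope. The guard is shut again: the tool ended within 0.5 mm of the first pinch position, and the pictures look the same as at the start.
- **Bystanders:** The top view of the amber, jar and pocket tool shows no shift from the start. The side-view comparison gave larger differences, which I put down to brightness since nothing looked displaced.
- **Forces and joints:** The readings I took showed about 10 N at most. The last joint once read -2.54 against its limit of -2.55, so I turned the tool away from it and did not see it pass.
- **At hand-in:** The gripper was open and clear of everything.

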